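Lid on the stapler tub and latch it shut

TASK

Close the tub that the stapler is lying in: pull the lid out from under the low shelf into the open, let it lie flat on the desk and let go, then take it by its handle, seat it on that tub with its steel keeper at the latch and let go. Then hook the latch's wire bail over the keeper and press the lever fully down so that the lid is pulled tight. Keep the lid level throughout, and do not disturb the small things standing and lying about.

Things in the scene. Friction and masses are not known exactly. Their poses are not given: they have to be found in the camera images.
- lid: Loose lid of pale wood, 0.5 kg. Plate 114 (x) x 144 (y), z=8 to 16; under it a plug rim 94 x 124, 8 high, that goes inside a tub's walls with 3 to spare. Origin: centre of the underside (foot of the rim), 77 above the desk when seated. Starts flat on the desk under the low shelf, keeper (-x side) to the shelf's front; only 25 to 50 of the plate and the keeper stick out.
- handle (a point): Middle of the lid's handle, a wooden bar 14 thick (x), 70 long (y), from z=16 to z=40 of the lid, over its centre. Point at z=28; axes as the lid's.
- keeper (a point): Middle of the groove of the lid's steel keeper, at x=-75, z=16 of the lid. Keeper: hook 30 wide (y), x=-57 to -88, z=6 to 24, in the middle of the lid's -x edge; groove floor z=12, open upward from x=-68 to -82; upturned lip x=-82 to -88, top z=24. The crossbar lies in this groove when hooked.
- tub_a: Fixed open-topped box of pale wood, one of two alike. Outer size 110 (x) x 140 (y) x 85 high, walls and floor 5 thick. Origin: centre of its underside, on the desk; z up, y along its long side; its front, with a steel toggle latch in the middle, looks to its own -x; two cheeks of the latch reach 28 out of the wall under the place of the keeper and support it.
- tub_b: Fixed open-topped box of pale wood, the other of two alike. Outer size 110 (x) x 140 (y) x 85 high, walls and floor 5 thick. Origin: centre of its underside, on the desk; z up, y along its long side; its front, with a steel toggle latch in the middle, looks to its own -x; two cheeks of the latch reach 28 out of the wall under the place of the keeper and support it.
- pivot_a (a point): Pivot axis of the lever on tub_a (parallel to the tub's y), 23 in front of the front wall, 65 above the desk; axes as the tub's. The bail's own pivot sits on the lever 12 from this axis, so the bail's crossbar can be guided anywhere 25 to 49 from it and carries the lever along; light friction (about 3 N at the crossbar) keeps both where they are left.
- pivot_b (a point): Pivot axis of the lever on tub_b (parallel to the tub's y), 23 in front of the front wall, 65 above the desk; axes as the tub's. The bail's own pivot sits on the lever 12 from this axis, so the bail's crossbar can be guided anywhere 25 to 49 from it and carries the lever along; light friction (about 3 N at the crossbar) keeps both where they are left.
- bail_a: Wire bail of the latch on tub_a. Origin: middle of its crossbar, a bar 8 thick, 58 long along the tub's y, its ends 2.5 proud of two side arms (5 thick, at y=+-24) that run 37 to the bail's pivot and stretch elastically, 3 N/mm, up to 12. At the start folded forward, clear of the lid's place. Hooked on a seated lid it is about at x=-79, z=93 of the tub.
- bail_b: Wire bail of the latch on tub_b. Origin: middle of its crossbar, a bar 8 thick, 58 long along the tub's y, its ends 2.5 proud of two side arms (5 thick, at y=+-24) that run 37 to the bail's pivot and stretch elastically, 3 N/mm, up to 12. At the start folded forward, clear of the lid's place. Hooked on a seated lid it is about at x=-79, z=93 of the tub.
- lever_a (a joint): Lever of that latch on tub_a, rad: 0 = fully down along the front wall (past its dead point, stays); grows as its end swings outward and up, max 3.1. Handle: strip 18 wide, 5 thick, rolled end 8 thick at 37 from the axis. At value q it points (70 deg - q) below the outward horizontal (-x of the tub). Hooked and slack it stands near 1.2 to 1.6; pressing it takes a few N.
- lever_b (a joint): Lever of that latch on tub_b, rad: 0 = fully down along the front wall (past its dead point, stays); grows as its end swings outward and up, max 3.1. Handle: strip 18 wide, 5 thick, rolled end 8 thick at 37 from the axis. At value q it points (70 deg - q) below the outward horizontal (-x of the tub). Hooked and slack it stands near 1.2 to 1.6; pressing it takes a few N.
- riser: Fixed low wooden shelf, a board on two side panels. Origin on the desk in front of it; z up, open front looks to its -x. The board's front edge is at x=40, its back at x=125, its underside 60 and its top 70 above the desk; side panels at y=+-75 to +-81, x=40 to 125. No floor.
- stapler: Stapler with a curved arm, 34 x 119 x 45, lying upright in one of the two tubs (either one). Origin: centre of its underside.
- earbud_case: Flat rounded earbud charging case, 47 x 64 x 23, lying in the other tub. Origin: centre of its underside.
- note_pad: Square note pad, 76 x 76 x 10, lying on top of the low shelf. Origin: centre of its underside.
- lip_balm: Lip balm stick standing upright, 17 x 17 x 67, between two of the three big things. Origin: centre of its underside.
- glue_stick: Glue stick lying on the desk, 26 thick, 86 long, between two of the three big things. Origin: centre of its underside.
- usb_stick: USB stick lying on the desk in front, 18 x 60 x 9. Origin: centre of its underside.
- eraser: Eraser in a card sleeve lying on the desk in front, 19 x 43 x 13. Origin: centre of its underside.
Not all that is in view belongs to the job. Leave any purple look-alike of the lid alone.

How it is judged:
By the outcome, as a careful person would: the job done as asked, in the order asked, and still so for the second after the job is handed in, with the robot touching nothing.
It also fails if it takes over 72 s, if anything falls off the work surface, if the arm or the gripper's body presses on something with over 40 N, if the wrist force passes 120 N, or if a joint passes its speed limit or range.

ROBOT

A 6-joint arm with a two-finger parallel gripper is mounted at the origin on a cart in front of the work surface, level with it; the furniture and walls round the work are solid. World frame = base frame: x ahead of the robot, y to its left, z up, the work surface at z = 0. Lengths are in m, angles in rad, forces in N, time in s.
With the tool pointing down it reaches from about 0.375 to 0.75 m from the base axis. Payload 9 kg.
Tool frame: the origin (TCP) lies midway between the tips of the shut fingers; the grasp point (between the pads) lies 19 mm behind it; z points along the fingers, y is the line along which they close (so a half turn about z gives the same grasp; the last joint's range is limited). The gripper opens to 85 mm and grips with 20 to 120 N. Pads are 22 mm wide; open, the fingers measure 114 mm over their backs; the gripper's body (76 mm by 85 mm) begins 54 mm behind the grasp point. The pads swing forward as they close: fully open they stand 13 mm farther back than shut.
Start: joints at [0.901, 0.104, 0.097, 1.564, 0, 1.353], TCP at [0.262, 0.54, 0.206] pointing down, gripper open.
Joint ranges: [-2.99, 2.99], [-0.84, 1.86], [-1.1, 1.16], [-1.84, 2.11], [-1.51, 1.56], [-3.14, 3.14]. Speed limits (rad/s): [2.22, 2.22, 2.57, 3.14, 3.14, 3.14].

INTERFACE

Orientations are given as a 3x3 rotation matrix whose columns are the frame's x, y, z axes.
In Python, from bench import arm, cams gives the robot as it stands.
- The arm moves only by the tool send_rows, never from a script. Its argument "steps" is a list of rows, each a list of 7 numbers: the turn, a rotation vector about the tool's x, y, z normalised to -1 to 1, where 1 is 180 degrees, then the shift along the tool's x, y, z normalised to -1 to 1, where 1 is 40 cm, then the opening, from 0 (shut) to 1 (fully open). In form: [[wx, wy, wz, x, y, z, hand], ...]. A call has 1 to 20 rows; each row is the pose to reach, as a shift and turn from the pose commanded when the call began, along the tool's axes at that moment, turning the shorter way round; what a row does not reach only later rows make up. A row lasts 1/8 s, in which the tool goes at most 62.5 mm and 10.7 degrees, less where a joint would pass 70% of its speed; a pose out of reach is approached as far as the arm can. A call with a number of a shift or a turn outside -1 to 1 is refused whole. A call with a gripper value outside its range is refused whole. The fingers move at their own pace and stop on an object; "newtons" is the grip in N (left out, the last holds). Time passes only in rows, so rows that repeat a pose let the fingers close. It gives the time, the measured TCP pose, the force, the opening and the grip force at its end, in the units of the state.
- arm.get_state(): the state, without advancing time (a new reading comes with each control period).
- cams.grab_frame(name): name is "scene" or "top" or "wrist"; returns a dict with "frame" (420x560x3 uint8, red, green, blue), "z_map" (420x560 float32, m along the optical axis (not along the pixel's ray), 0 where there is no reading), "vfov" (degrees; the focal length in pixels is half the picture's height over the tangent of half this angle, whatever the lens; pixels are square), "cx", "cy" (the principal point, pixels), "extrinsics" (4x4, takes a point from camera to world coordinates). Camera axes: x right, y down, z forward; pixel columns grow to the right and rows downward; lengths in m; the calibration is good to about 2 mm. A picture is of the moment at which its call begins.
- arm.close_job(): hands the job in; it is judged then, once.
The state is a dict: "time_s": time; "joint_positions": joint angles; "joint_velocities": joint speeds; "joint_torque": joint torques, N m; "eef_pos": TCP position; "ee_rot": TCP orientation; "contact_force": force on the tool from outside, world axes, zero at the start; "torque": the same for the moment, N m; "grip_width": finger opening in m; "gripper_force": force on a finger pad.
Only numpy, scipy, OpenCV 4.12 (cv2) and the standard library are available. Lean on these libraries where they do the work, as an engineer would, in place of code of your own. Each camera call takes 0.05 s, during which the arm holds its last target. There are 200 camera calls.

## Working session

There is one attempt and no reset: what is moved stays moved. The work goes in short steps, Python scripts to look and compute and a tool call to move; the robot and the scene stay as the last step left them, time stands still between calls to the robot, and variables do not carry over. Pictures are saved under pics/ and viewed, at most 13 in all, crops included, and the job is handed in when it is done.

Besides the shell and the picture viewer there is one more tool, called after "Emit:" in YAML: its name, and indented under it one key for each argument. send_rows: Moves the arm, as the interface text tells. Scaled input: -1 to 1 covers 40 cm each way for a shift and 180 degrees each way for a turn. Its arguments: {"type":"object","properties":{"steps":{"type":"array"},"newtons":{"type":"number"}},"required":["steps"]}

```bash
mkdir -p pics; ls; cat > h.py <<'E'
import numpy as np, cv2
from bench import arm, cams
def grab(n):
    g=cams.grab_frame(n); f=210/np.tan(np.radians(g['vfov'])/2); g['f']=f; return g
def save(g,name): cv2.imwrite('pics/'+name,cv2.cvtColor(g['frame'],cv2.COLOR_RGB2BGR))
def cloud(g):
    z=g['z_map']; v,u=np.mgrid[:z.shape[0],:z.shape[1]]
    P=np.stack([(u-g['cx'])/g['f']*z,(v-g['cy'])/g['f']*z,z],-1)
    E=g['extrinsics']; return P@E[:3,:3].T+E[:3,3]
def proj(g,p):
    E=np.linalg.inv(g['extrinsics']); c=E[:3,:3]@np.asarray(p)+E[:3,3]
    return c[0]/c[2]*g['f']+g['cx'],c[1]/c[2]*g['f']+g['cy']
E
python3 - <<'E'
from h import *
for n in ['top','scene']:
    g=grab(n); save(g,n+'0.png'); np.savez('/tmp/'+n+'0.npz',**g)
    print(n,g['extrinsics'].round(3),g['f'])
s=arm.get_state(); print(s['eef_pos'],s['ee_rot'],s['contact_force'],s['time_s'])
E
```

```text
pics
top [[-0.131 -0.97   0.203  0.193]
 [-0.991  0.129 -0.021  0.21 ]
 [-0.006 -0.204 -0.979  1.382]
 [ 0.     0.     0.     1.   ]] 541.2982490218405
scene [[ 0.601 -0.567  0.563 -0.039]
 [-0.799 -0.421  0.429 -0.194]
 [-0.006 -0.708 -0.706  0.73 ]
 [ 0.     0.     0.     1.   ]] 390.34955646801245
[0.26176323 0.53954857 0.20531521] [[-8.99663922e-01  4.36582584e-01 -6.89629634e-04]
 [ 4.36583073e-01  8.99663479e-01 -9.18669736e-04]
 [ 2.19359389e-04 -1.12757464e-03 -9.99999340e-01]] [ 0.35014562  0.35804715 -0.42392374] 0.1
```

View pics/top0.png

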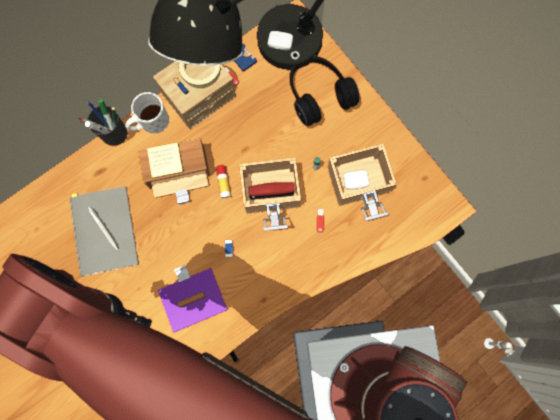

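View pics/scene0.png

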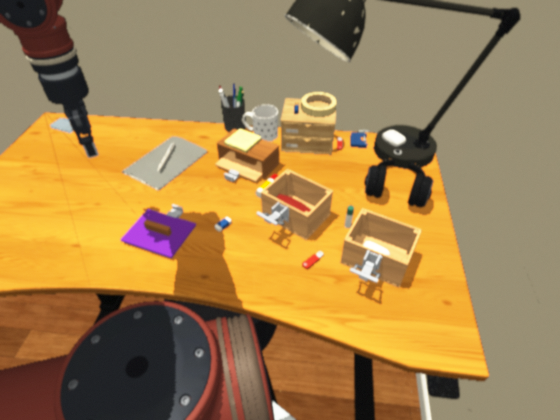

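The stapler (dark red, top view about (272,190)) is in the middle tub. The lid's edge shows under the shelf at about (180,183), with its keeper at (182,197). The purple decoy is at (190,298).

```bash
python3 - <<'E'
from h import *
for n in ['top','scene']:
    g=dict(np.load(f'/tmp/{n}0.npz')); P=cloud(g); Z=P[...,2]
    img=g['frame'].astype(int)
    def comps(lo,hi,amin,amax,box=None):
        m=((Z>lo)&(Z<hi)&(g['z_map']>0)).astype(np.uint8)
        k,l,s,c=cv2.connectedComponentsWithStats(m)
        for i in range(1,k):
            if amin<s[i,4]<amax:
                q=P[l==i]; 
                if abs(q[:,0]).max()>0.9: continue
                r=cv2.minAreaRect((q[:,:2]*1000).astype(np.float32))
                print('  px',c[i].round(),s[i,4],'rect',np.round(r[0],1),np.round(r[1],1),round(r[2],1),'z',np.median(q[:,2]).round(4), 'rgb',img[l==i].mean(0).round())
    print(n,'desk z',np.median(Z[abs(Z)<.01]).round(4))
    for lo,hi in [(.078,.092),(.063,.076),(.009,.022)]:
        print(lo,hi); comps(lo,hi,25,4000)
E
python3 - <<'E'
import cv2
a=cv2.imread('pics/top0.png')[130:250,130:410]
cv2.imwrite('pics/crop.png',cv2.resize(a,None,fx=2.8,fy=2.8,interpolation=cv2.INTER_CUBIC))
E
```

```text
top desk z -0.0005
0.078 0.092
  px [348.  88.] 287 rect [770.5 -32. ] [58.2 47.4] 10.6 z 0.0862 rgb [29. 29. 28.]
  px [206. 102.] 158 rect [781.7 330.9] [ 20.2 156.7] 23.9 z 0.0847 rgb [104.  86.  63.]
  px [144. 110.] 231 rect [782.7 490. ] [86.7 81.3] 84.5 z 0.0853 rgb [192. 191. 181.]
  px [307. 106.] 284 rect [736.2  78.3] [59.4 47.4] 25.1 z 0.0856 rgb [33. 32. 31.]
  px [ 88. 115.] 57 rect [783.6 636.9] [20.6 27.6] 55.5 z 0.086 rgb [78. 74. 65.]
  px [112. 130.] 75 rect [737.2 583.1] [25.6 71.5] 36.5 z 0.0838 rgb [44. 44. 40.]
  px [ 39. 147.] 285 rect [714.3 763.2] [  8.2 236.5] 29.9 z 0.0855 rgb [108. 102.  86.]
  px [164. 160.] 596 rect [639.7 456.2] [77.4 76.5] 4.3 z 0.0803 rgb [250. 247. 208.]
  px [362. 172.] 522 rect [531.7 -33. ] [138.8 140.8] 7.5 z 0.0833 rgb [221. 191. 143.]
  px [269. 184.] 521 rect [533.3 201.7] [140.  138.6] 89.3 z 0.0832 rgb [226. 196. 146.]
  px [375. 216.] 56 rect [427.5 -46.4] [ 8.  58.1] 7.4 z 0.0815 rgb [216. 208. 199.]
  px [275. 227.] 88 rect [433.7 202.9] [56.9 14.5] 89.4 z 0.0872 rgb [218. 208. 198.]
  px [557. 273.] 30 rect [ 236.2 -452
[... 7367 characters left out ...]
71.]
  px [160. 232.] 2012 rect [303.4 434.6] [142.5 146.3] 14.9 z 0.0172 rgb [140.  63. 168.]
  px [306. 226.] 157 rect [533.2 141.7] [ 57.5 127.3] 57.4 z 0.0155 rgb [153. 112.  67.]
  px [222. 222.] 105 rect [407.6 326.9] [19.6 44. ] 87.8 z 0.0133 rgb [136. 151. 172.]
  px [348. 223.] 27 rect [590.9  73.2] [ 9.1 16.4] 17.6 z 0.0165 rgb [177. 158. 130.]
  px [383. 239.] 226 rect [588.5 -18.9] [ 42.3 133.6] 23.0 z 0.0155 rgb [164. 120.  72.]
  px [310. 260.] 86 rect [442.9  84.9] [17.4 43. ] 79.5 z 0.0103 rgb [246.  99.  66.]
  px [348. 261.] 52 rect [486.1  11.6] [ 4.6 36.4] 10.9 z 0.016 rgb [163. 120.  72.]
  px [390. 279.] 83 rect [499.3 -85.2] [ 7. 47.] 13.7 z 0.0155 rgb [159. 117.  71.]
```

View pics/crop.png

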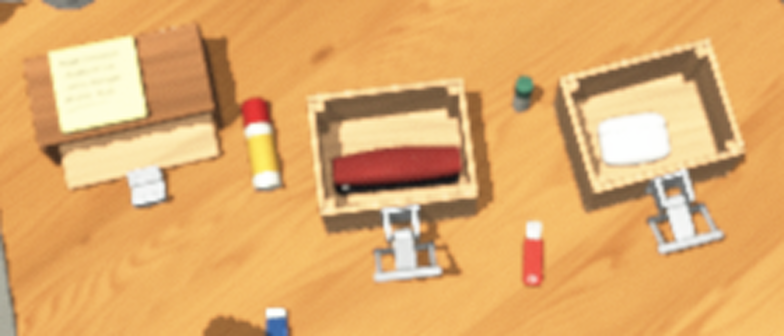

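```bash
python3 - <<'E'
from h import *
for n in ['top','scene']:
    g=dict(np.load(f'/tmp/{n}0.npz')); P=cloud(g).reshape(-1,3)*1000; rgb=g['frame'].reshape(-1,3).astype(int)
    z=P[:,2]
    # lid: bright, in box in front of riser
    m=(z>9)&(z<30)&(P[:,0]>500)&(P[:,0]<600)&(P[:,1]>340)&(P[:,1]<520)
    steel=(rgb.max(1)-rgb.min(1)<35)
    plate=m&~steel&(rgb.sum(1)>480); keep=m&steel&(rgb.sum(1)>300)
    for nm,k in [('plate',plate),('keep',keep)]:
        r=cv2.minAreaRect(P[k][:,:2].astype(np.float32)); print(n,nm,k.sum(),[np.round(t,1) for t in r],'z',np.median(z[k]).round(1), P[k].min(0).round(),P[k].max(0).round())
    # front edge line: per y-bin min x
    q=P[plate]; L=[(q[(abs(q[:,1]-y)<3),0].min(),y) for y in range(380,500,6) if (abs(q[:,1]-y)<3).any()]
    L=np.array(L); print('front slope deg',np.degrees(np.arctan(-np.polyfit(L[:,1],L[:,0],1)[0])).round(2),L[:,0].round())
    b=(abs(z-70)<4)&(P[:,0]>580)&(P[:,0]<720)&(P[:,1]>340)&(P[:,1]<540); q=P[b]
    L=np.array([(q[abs(q[:,1]-y)<3,0].min(),y) for y in range(375,505,6)]);p=np.polyfit(L[:,1],L[:,0],1); print('riser front',p, 'x at 435',np.polyval(p,435).round(1))
    t=(z>78)&(z<90)&(P[:,0]>485)&(P[:,0]<620)&(P[:,1]>110)&(P[:,1]<290)
    r=cv2.minAreaRect(P[t][:,:2].astype(np.float32)); print('tub',[np.round(v,1) for v in r],P[t].min(0).round(1),P[t].max(0).round(1))
    d=(z>8)&(P[:,0]>330)&(P[:,0]<430)&(P[:,1]>380)&(P[:,1]<520)&(P[:,2]<60); print('decoy max x',P[d][:,0].max().round(),P[d][P[d][:,0].argmax()].round())
E
```

```text
top plate 555 [array([574.5, 418.1]), array([175.9,  84.1]), np.float64(67.1)] z 15.3 [502. 353.   9.] [600. 507.  25.]
top keep 138 [array([558.8, 430.9]), array([36.8, 28.6]), np.float64(5.8)] z 16.8 [540. 415.   9.] [578. 446.  27.]
front slope deg 6.84 [579. 577. 576. 575. 576. 575. 576. 578. 575. 578. 575. 540. 569. 570.
 570. 569. 567. 568. 566. 567.]
riser front [-8.35135315e-02  6.35412578e+02] x at 435 599.1
tub [array([543.9, 201.6]), array([140. , 117.4]), np.float64(89.3)] [485.1 131.1  78.1] [603.1 272.   89.6]
decoy max x 418.0 [418. 519.   8.]
scene plate 343 [array([569.8, 437.4]), array([ 60.2, 151.1]), np.float64(0.1)] z 17.1 [540. 362.  10.] [600. 513.  28.]
scene keep 103 [array([557.4, 430.8]), array([34. , 30.6]), np.float64(6.6)] z 17.5 [540. 414.   9.] [574. 446.  27.]
front slope deg 6.44 [578. 577. 576. 575. 574. 576. 572. 573. 576. 575. 540. 542. 571. 569.
 569. 568. 569. 567. 567. 567.]
riser front [-8.70648924e-02  6.37479068e+02] x at 435 599.6
tub [array([544.9, 201.1]), array([119.6, 141.8]), np.float64(0.1)] [485.1 130.3  78. ] [604.8 272.   89.2]
decoy max x 379.0 [379. 441.  22.]
```

Emit:
send_rows:
  steps:
    - [0, 0, -0.177, -0.78, 0.078, 0.15, 1]
    - [0, 0, -0.177, -0.7825, 0.078, 0.2625, 1]
    - [0, 0, -0.177, -0.7825, 0.078, 0.2625, 1]
    - [0, 0, -0.177, -0.7825, 0.078, 0.2625, 1]
    - [0, 0, -0.177, -0.7825, 0.078, 0.2625, 1]
    - [0, 0, -0.177, -0.7825, 0.078, 0.2625, 1]
    - [0, 0, -0.177, -0.7825, 0.078, 0.2625, 1]
    - [0, 0, -0.177, -0.7825, 0.078, 0.2625, 1]
    - [0, 0, -0.177, -0.7825, 0.078, 0.2625, 1]
    - [0, 0, -0.177, -0.7825, 0.078, 0.2625, 1]
  newtons: 40

```text
time_s: 1.35
eef_pos: [0.5566, 0.4321, 0.1018]
ee_rot: [[-0.994, -0.105, 0.001], [-0.105, 0.994, 0.001], [-0.001, 0.0, -1.0]]
contact_force: [-0.5, -0.2, 0.3]
grip_width: 0.0856
gripper_force: 0.0
```

```bash
python3 - <<'E'
from h import *
g=grab('wrist'); save(g,'w1.png'); s=arm.get_state(); print(s['joint_positions'],s['eef_pos'],s['ee_rot'].round(4) if hasattr(s['ee_rot'],'round') else s['ee_rot'],g['extrinsics'].round(3),g['f'])
P=cloud(g)*1000; rgb=g['frame'].astype(int)
m=(P[...,2]>9)&(P[...,2]<30)&(g['z_map']>0)
st=m&(rgb.max(2)-rgb.min(2)<35)&(rgb.sum(2)>300)&(abs(P[...,0]-557)<25)&(abs(P[...,1]-431)<30)
q=P[st]; print(st.sum(),[np.round(v,1) for v in cv2.minAreaRect(q[:,:2].astype(np.float32))],np.median(q[:,2]))
E
```

```text
[4.74830831e-01 4.31052381e-01 2.87708305e-01 1.42663789e+00
 7.04588333e-05 3.69508553e-01] [0.55668846 0.43191743 0.10165787] [[-9.945e-01 -1.051e-01  7.000e-04]
 [-1.051e-01  9.945e-01  4.000e-04]
 [-7.000e-04  4.000e-04 -1.000e+00]] [[-0.106  0.942  0.318  0.475]
 [ 0.994  0.1    0.035  0.424]
 [ 0.002  0.32  -0.947  0.27 ]
 [ 0.     0.     0.     1.   ]] 347.2899267262746
1477 [array([558.7, 432.1]), array([34.9, 29.8]), np.float64(6.0)] 18.29516201649939
```

View pics/w1.png

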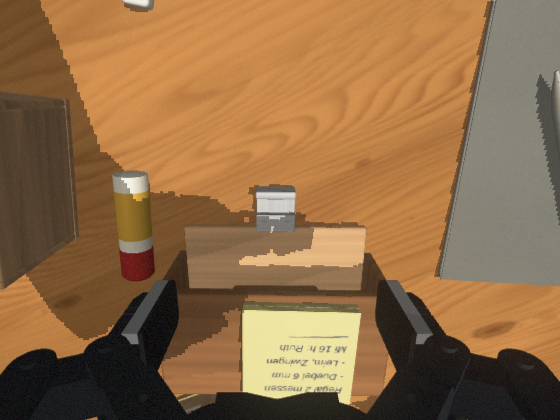

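The keeper sits at (275,208), midway between the fingers, and measures (559,432) with a yaw of 6°. I'll descend and grip it.

Emit:
send_rows:
  steps:
    - [0, 0, 0, 0, 0, 0.12, 1]
    - [0, 0, 0, 0, 0, 0.2, 1]
    - [0, 0, 0, 0, 0, 0.24, 1]
    - [0, 0, 0, 0, 0, 0.244, 1]
    - [0, 0, 0, 0, 0, 0.244, 1]
    - [0, 0, 0, 0, 0, 0.244, 0.2]
    - [0, 0, 0, 0, 0, 0.244, 0.2]
    - [0, 0, 0, 0, 0, 0.244, 0.2]
    - [0, 0, 0, 0, 0, 0.244, 0.2]
    - [0, 0, 0, 0, 0, 0.244, 0.2]
    - [0, 0, 0, 0, 0, 0.244, 0.2]
  newtons: 40

```text
time_s: 2.78
eef_pos: [0.5572, 0.4312, 0.0034]
ee_rot: [[-0.995, -0.104, -0.0], [-0.104, 0.995, 0.0], [-0.0, 0.0, -1.0]]
contact_force: [-0.1, 0.8, 0.2]
grip_width: 0.0174
gripper_force: 0.0
```

```bash
python3 - <<'E'
from h import *
g=grab('wrist'); save(g,'w2.png'); s=arm.get_state(); print(s['grip_width'],s['gripper_force'])
P=cloud(g)*1000; rgb=g['frame'].astype(int)
st=(P[...,2]>9)&(P[...,2]<30)&(g['z_map']>0)&(rgb.max(2)-rgb.min(2)<35)&(rgb.sum(2)>300)&(abs(P[...,0]-557)<35)&(abs(P[...,1]-431)<50)
q=P[st]; print(st.sum(),q.min(0),q.max(0))
E
```

```text
0.017010157762740688 0.0
2292 [540.08834845 415.78996082  10.85217333] [576.14426316 446.39872155  26.03788962]
```

View pics/w2.png

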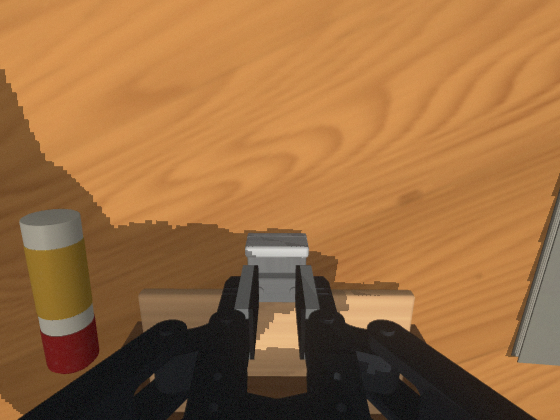

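```bash
python3 - <<'E'
from h import *
g=grab('wrist'); s=arm.get_state(); T=s['eef_pos']
print('tcp px',proj(g,T),'keeper c px',proj(g,[.557,.431,.015]))
P=cloud(g)*1000
for (u,v) in [(242,272),(245,300),(247,340),(228,285),(312,272),(305,300),(300,340),(275,250),(275,285),(280,320),(180,310)]:
    print((u,v),P[v,u].round(1),g['frame'][v,u])
a=g['frame'][200:380,180:380]; cv2.imwrite('pics/w3.png',cv2.cvtColor(cv2.resize(a,None,fx=3,fy=3,interpolation=cv2.INTER_CUBIC),cv2.COLOR_RGB2BGR))
E
```

```text
tcp px (np.float64(275.13770832871853), np.float64(256.5061463580747)) keeper c px (np.float64(274.62289473748655), np.float64(266.2364368561072))
(242, 272) [548.4 416.2  39.7] [79 78 73]
(245, 300) [548.2 419.3  60.9] [83 80 81]
(247, 340) [556.3 421.6  72.7] [29 25 23]
(228, 285) [552.8 411.1  44. ] [33 31 26]
(312, 272) [545.2 445.9  39.9] [102  87  68]
(305, 300) [545.5 441.2  61.6] [82 82 79]
(300, 340) [559.  440.7  67. ] [40 36 32]
(275, 250) [544.1 429.9  23.7] [214 212 208]
(275, 285) [565.4 432.1  18.9] [117 117 115]
(280, 320) [587.4 437.   16.4] [226 179 127]
(180, 310) [586.3 384.6  17. ] [133 101  72]
```

View pics/w3.png

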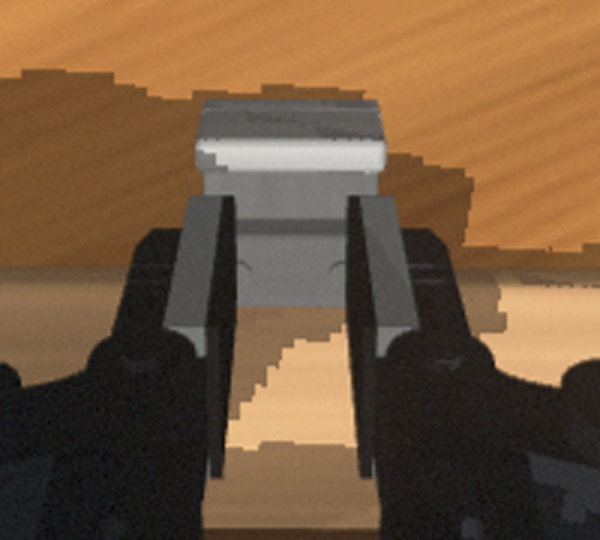

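```bash
python3 - <<'E'
from h import *
g=grab('wrist'); P=cloud(g)*1000
for u in (246,312,318):
  print(u,[tuple(P[v,u].round().astype(int)) for v in range(258,312,4)])
for n in ['scene','top']:
  g=grab(n); P=cloud(g)*1000
  m=(abs(P[...,0]-557)<60)&(abs(P[...,1]-431)<60)&(P[...,2]>28)&(P[...,2]<66)&(g['frame'].sum(2)<300)
  q=P[m]; print(n,m.sum(), q.min(0).round() if len(q) else '', np.percentile(q[:,2],[1,5,20]) if len(q) else '')
g=grab('scene'); u,v=map(int,proj(g,[.557,.431,.02])); a=g['frame'][v-60:v+60,u-80:u+80]; cv2.imwrite('pics/s3.png',cv2.cvtColor(cv2.resize(a,None,fx=4,fy=4,interpolation=cv2.INTER_CUBIC),cv2.COLOR_RGB2BGR))
E
```

```text
246 [(np.int64(561), np.int64(416), np.int64(1)), (np.int64(563), np.int64(416), np.int64(1)), (np.int64(548), np.int64(417), np.int64(34)), (np.int64(548), np.int64(418), np.int64(39)), (np.int64(549), np.int64(418), np.int64(41)), (np.int64(548), np.int64(418), np.int64(44)), (np.int64(548), np.int64(419), np.int64(48)), (np.int64(547), np.int64(419), np.int64(52)), (np.int64(547), np.int64(419), np.int64(55)), (np.int64(548), np.int64(419), np.int64(58)), (np.int64(548), np.int64(420), np.int64(60)), (np.int64(548), np.int64(420), np.int64(63)), (np.int64(549), np.int64(420), np.int64(64)), (np.int64(549), np.int64(420), np.int64(66))]
312 [(np.int64(557), np.int64(451), np.int64(1)), (np.int64(560), np.int64(452), np.int64(0)), (np.int64(562), np.int64(452), np.int64(1)), (np.int64(565), np.int64(452), np.int64(1)), (np.int64(545), np.int64(446), np.int64(42)), (np.int64(545), np.int64(445), np.int64(45)), (np.int64(545), np.int64(445), np.int64(49)), (np.int64(546), np.int64(445), np.int64(51)), (np.int64(545), np.int64(444), np.int64(55)), (np.int64(546), np.int64(444), np.int6
[... 261 characters left out ...]
int64(455), np.int64(0)), (np.int64(562), np.int64(455), np.int64(1)), (np.int64(564), np.int64(456), np.int64(0)), (np.int64(566), np.int64(456), np.int64(1)), (np.int64(549), np.int64(449), np.int64(38)), (np.int64(548), np.int64(449), np.int64(43)), (np.int64(549), np.int64(449), np.int64(44)), (np.int64(549), np.int64(448), np.int64(48)), (np.int64(550), np.int64(448), np.int64(50)), (np.int64(549), np.int64(447), np.int64(54)), (np.int64(545), np.int64(446), np.int64(63)), (np.int64(544), np.int64(445), np.int64(67)), (np.int64(544), np.int64(445), np.int64(69))]
scene 124 [544. 372.  28.] [29.99302992 34.08386824 41.82544717]
top 2 [604. 373.  66.] [65.52286549 65.53617381 65.58608   ]
```

View pics/s3.png

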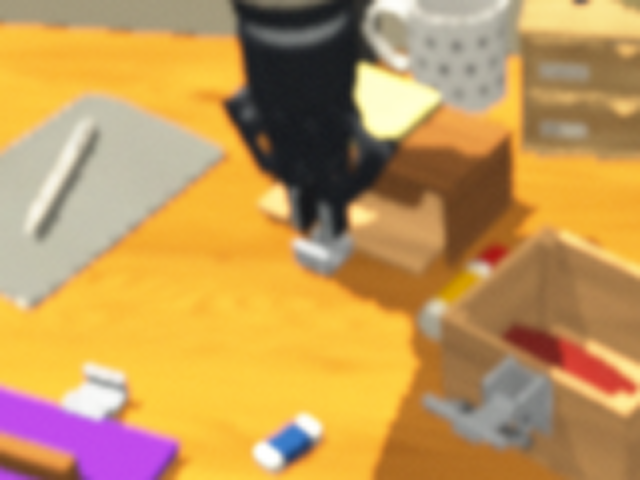

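The fingertips measure about 30 mm above the desk in both the wrist and scene views, although the reported TCP height is 3 mm. So the fingers closed above the keeper at (275,260). I'll open them and go lower in small steps, watching the force.

Emit:
send_rows:
  steps:
    - [0, 0, 0, 0, 0, 0, 0.6]
    - [0, 0, 0, 0, 0, 0, 0.6]
    - [0, 0, 0, 0, 0, 0, 0.6]
    - [0, 0, 0, 0, 0, 0.012, 0.6]
    - [0, 0, 0, 0, 0, 0.025, 0.6]
    - [0, 0, 0, 0, 0, 0.038, 0.6]
    - [0, 0, 0, 0, 0, 0.05, 0.6]
    - [0, 0, 0, 0, 0, 0.05, 0.6]

```text
time_s: 4.08
eef_pos: [0.5568, 0.431, -0.0173]
ee_rot: [[-0.995, -0.104, -0.001], [-0.104, 0.995, -0.0], [0.001, -0.0, -1.0]]
contact_force: [-0.8, 0.4, 0.1]
grip_width: 0.0512
gripper_force: 0.0
```

```bash
python3 - <<'E'
from h import *
g=grab('wrist'); P=cloud(g)*1000;print(arm.get_state()['contact_force'],arm.get_state()['eef_pos'])
m=(abs(P[...,1]-431)<60)&(P[...,0]<552)&(P[...,0]>540)&(P[...,2]>4)&(P[...,2]<70)&(g['frame'].sum(2)<360)&(abs(P[...,1]-431)>17)
for s in (-1,1):
  q=P[m&((P[...,1]-431)*s>0)]; print(len(q),np.percentile(q[:,2],[0,2,10]).round(1),np.percentile(q[:,1],[2,50,98]).round(1))
E
```

```text
[-0.30839779 -1.14961458 -0.54649483] [ 0.55704266  0.43119396 -0.01680996]
3562 [12.9 19.4 32.2] [374.1 398.8 405.6]
5436 [12.5 19.3 29.6] [456.  465.9 483. ]
```

Emit:
send_rows:
  steps:
    - [0, 0, 0, 0, 0, 0.008, 0.6]
    - [0, 0, 0, 0, 0, 0.015, 0.6]
    - [0, 0, 0, 0, 0, 0.015, 0.6]
    - [0, 0, 0, 0, 0, 0.015, 0.25]
    - [0, 0, 0, 0, 0, 0.015, 0.25]
    - [0, 0, 0, 0, 0, 0.015, 0.25]
    - [0, 0, 0, 0, 0, 0.015, 0.25]
    - [0, 0, 0, 0, 0, 0.015, 0.25]
  newtons: 40

```text
time_s: 5.12
eef_pos: [0.5573, 0.4312, -0.0223]
ee_rot: [[-0.995, -0.104, 0.0], [-0.104, 0.995, 0.0], [-0.0, -0.0, -1.0]]
contact_force: [-1.5, -2.0, 4.5]
grip_width: 0.0289
gripper_force: 42.2
```

Emit:
send_rows:
  steps:
    - [0, 0, 0, 0.02, 0, 0, 0.25]
    - [0, 0, 0, 0.05, 0, 0, 0.25]
    - [0, 0, 0, 0.08, 0, 0, 0.25]
    - [0, 0, 0, 0.11, 0, 0, 0.25]
    - [0, 0, 0, 0.14, 0, 0, 0.25]
    - [0, 0, 0, 0.17, 0, 0, 0.25]
    - [0, 0, 0, 0.2, 0, 0, 0.25]
    - [0, 0, 0, 0.23, 0, 0, 0.25]
    - [0, 0, 0, 0.26, 0, 0, 0.25]
    - [0, 0, 0, 0.275, 0, 0, 0.25]
    - [0, 0, 0, 0.275, 0, 0, 0.25]
    - [0, 0, 0, 0.275, 0, 0, 0.6]
    - [0, 0, 0, 0.275, 0, 0, 0.6]
    - [0, 0, 0, 0.275, 0, 0, 0.6]
    - [0, 0, 0, 0.275, 0, -0.1, 0.6]
    - [0, 0, 0, 0.275, 0, -0.2, 0.7]
    - [0, 0, 0, 0.275, 0, -0.3, 1]
    - [0, 0, 0, 0.275, 0, -0.3, 1]
    - [0, 0, 0, 0.275, 0, -0.3, 1]

```text
time_s: 7.5
eef_pos: [0.4474, 0.4196, 0.0966]
ee_rot: [[-0.995, -0.104, -0.001], [-0.104, 0.995, -0.0], [0.001, -0.0, -1.0]]
contact_force: [0.9, -0.2, -0.9]
grip_width: 0.0855
gripper_force: 0.0
```

```bash
python3 - <<'E'
from h import *
s=arm.get_state(); print(s['eef_pos'],s['joint_positions'].round(3))
for n in ['top','wrist','scene']:
    g=grab(n); P=cloud(g).reshape(-1,3)*1000; rgb=g['frame'].reshape(-1,3).astype(int); z=P[:,2]
    box=(P[:,0]>410)&(P[:,0]<600)&(P[:,1]>345)&(P[:,1]<520)&(g['z_map'].ravel()>0)
    woodc=(rgb[:,0]-rgb[:,2]>25)&(rgb.sum(1)>250)
    pl=box&woodc&(abs(z-16)<6); ha=box&woodc&(abs(z-40)<6); ke=box&(abs(z-16)<10)&(rgb.max(1)-rgb.min(1)<35)&(rgb.sum(1)>300)&(P[:,0]<480)
    for nm,k in [('plate',pl),('handle',ha),('keeper',ke)]:
        if k.sum()>5: print(n,nm,k.sum(),[np.round(v,1) for v in cv2.minAreaRect(P[k][:,:2].astype(np.float32))],np.median(z[k]).round(1))
    if n=='wrist': save(g,'w4.png')
E
```

```text
[0.44743981 0.41959505 0.09659487] [ 0.54   0.153 -0.048  1.37   0.     0.436]
top plate 566 [array([522.8, 392.5]), array([111.7,  72.5]), np.float64(6.0)] 15.4
top handle 16 [array([520.9, 398.6]), array([11.8,  9.8]), np.float64(20.1)] 40.5
wrist plate 18592 [array([516.1, 431.9]), array([170.7, 152.7]), np.float64(6.1)] 16.6
wrist handle 1284 [array([537.6, 464. ]), array([144. ,  46.8]), np.float64(61.8)] 40.4
wrist keeper 1500 [array([448. , 420.5]), array([33.9, 29.2]), np.float64(6.6)] 18.4
scene plate 1262 [array([504.5, 426.7]), array([148.7, 146.9]), np.float64(4.4)] 17.0
scene handle 114 [array([518.3, 426.7]), array([16.3, 69.3]), np.float64(8.5)] 40.3
scene keeper 110 [array([445.6, 418.2]), array([31.7, 29.1]), np.float64(7.2)] 17.8
```

View pics/w4.png

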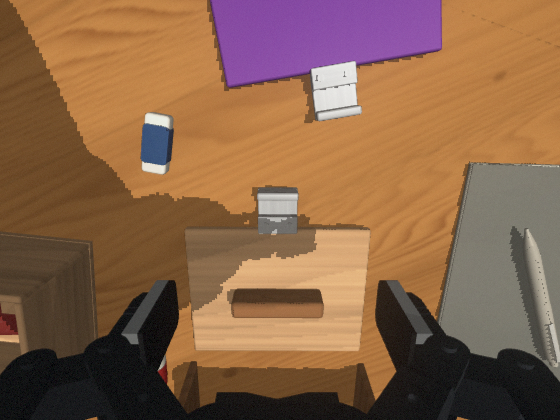

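The lid is clear of the shelf. Its handle, at (277,303), measures (519,427) with a 6° yaw, which agrees with the keeper at (447,419.5). Next I'll turn 90° and grip the handle.

Emit:
send_rows:
  steps:
    - [0, 0, 0.06, -0.03, 0, 0, 1]
    - [0, 0, 0.12, -0.06, 0, 0, 1]
    - [0, 0, 0.18, -0.1, 0, 0, 0.6]
    - [0, 0, 0.24, -0.14, 0, 0, 0.5]
    - [0, 0, 0.3, -0.18, 0, 0, 0.5]
    - [0, 0, 0.36, -0.18, 0, 0.03, 0.5]
    - [0, 0, 0.42, -0.18, 0, 0.06, 0.5]
    - [0, 0, 0.47, -0.18, 0, 0.1, 0.5]
    - [0, 0, 0.5, -0.18, 0, 0.14, 0.5]
    - [0, 0, 0.5, -0.18, 0, 0.18, 0.5]
    - [0, 0, 0.5, -0.18, 0, 0.21, 0.5]
    - [0, 0, 0.5, -0.18, 0, 0.235, 0.5]
    - [0, 0, 0.5, -0.18, 0, 0.2415, 0.5]
    - [0, 0, 0.5, -0.18, 0, 0.2415, 0.5]
    - [0, 0, 0.5, -0.18, 0, 0.2415, 0.05]
    - [0, 0, 0.5, -0.18, 0, 0.2415, 0.05]
    - [0, 0, 0.5, -0.18, 0, 0.2415, 0.05]
    - [0, 0, 0.5, -0.18, 0, 0.2415, 0.05]
    - [0, 0, 0.5, -0.18, 0, 0.2415, 0.05]
  newtons: 50

```text
time_s: 10.02
eef_pos: [0.5197, 0.4276, 0.0017]
ee_rot: [[-0.104, 0.995, 0.001], [0.995, 0.104, 0.001], [0.001, 0.001, -1.0]]
contact_force: [-0.9, -0.1, 5.4]
grip_width: 0.0126
gripper_force: 51.4
```

```bash
python3 - <<'E'
from h import *
s=arm.get_state(); print(s['eef_pos'],s['joint_positions'].round(3),s['grip_width'],s['gripper_force'],s['contact_force'],s['torque'])
E
```

```text
[0.51973375 0.42763353 0.00167064] [0.495 0.382 0.043 1.231 0.    1.961] 0.012563714436771489 51.402772665023804 [-0.85723219 -0.08558384  5.3709523 ] [-0.06086985  0.40017532  0.00598421]
```

Emit:
send_rows:
  steps:
    - [0, 0, 0, 0, 0, -0.02, 0.05]
    - [0, 0, 0, 0, 0, -0.05, 0.05]
    - [0, 0, 0, 0, 0, -0.1, 0.05]
    - [0, 0, 0, 0, 0, -0.16, 0.05]
    - [0, 0, 0, 0, 0, -0.22, 0.05]
    - [0, 0, 0, 0, 0, -0.28, 0.05]
    - [0, 0, 0, 0, 0, -0.34, 0.05]
    - [0, 0, 0, 0, 0, -0.35, 0.05]
    - [0, 0, 0, 0, 0, -0.35, 0.05]

```text
time_s: 11.15
eef_pos: [0.5195, 0.4273, 0.1409]
ee_rot: [[-0.104, 0.995, 0.0], [0.995, 0.104, 0.0], [0.0, 0.0, -1.0]]
contact_force: [0.4, -0.3, -4.1]
grip_width: 0.0126
gripper_force: 50.2
```

```bash
python3 - <<'E'
from h import *
s=arm.get_state(); print(s['eef_pos'],s['grip_width'],s['contact_force'],s['torque'])
def line(q,a,b,lo,hi): # fit coordinate a as function of b, trimmed
    q=q[(q[:,a]>lo)&(q[:,a]<hi)]; p=np.polyfit(q[:,b],q[:,a],1)
    for _ in range(3):
        r=q[:,a]-np.polyval(p,q[:,b]); q=q[abs(r)<4]; p=np.polyfit(q[:,b],q[:,a],1)
    return p,len(q)
for n in ['top','scene']:
    g=dict(np.load(f'/tmp/{n}0.npz')); P=cloud(g).reshape(-1,3)*1000; rgb=g['frame'].reshape(-1,3).astype(int)
    t=(P[:,2]>82)&(P[:,2]<88)&(P[:,1]>120)&(P[:,1]<285)&(P[:,0]>485)&(P[:,0]<615)&(rgb[:,0]>190)
    q=P[t]; c=q[(q[:,1]>145)&(q[:,1]<258)]; sd=q[(q[:,0]>510)&(q[:,0]<588)]
    b,nb=line(c,0,1,590,612); f,nf=line(c[(abs(c[:,1]-202)>22)],0,1,485,505); l,nl=line(sd,1,0,258,280); r,nr=line(sd,1,0,122,145)
    print(n,'back x@202',np.polyval(b,202).round(1),'front',np.polyval(f,202).round(1),'yaws',np.degrees([-b[0],-f[0],l[0],r[0]]).round(2),'left y@549',np.polyval(l,549).round(1),'right',np.polyval(r,549).round(1),nb,nf,nl,nr)
    k=(P[:,2]>78)&(P[:,2]<95)&(abs(P[:,0]-433)<18)&(abs(P[:,1]-202)<45)&(rgb.min(1)>120); print('bar',[np.round(v,1) for v in cv2.minAreaRect(P[k][:,:2].astype(np.float32))],np.median(P[k],0).round(1))
# held lid
for n in ['scene','wrist']:
    g=grab(n); P=cloud(g).reshape(-1,3)*1000; rgb=g['frame'].reshape(-1,3).astype(int)
    box=(abs(P[:,0]-520)<110)&(abs(P[:,1]-427)<95)
    pl=box&(abs(P[:,2]-155)<8)&(rgb[:,0]-rgb[:,2]>25)&(rgb.sum(1)>250); ke=box&(abs(P[:,2]-157)<12)&(rgb.max(1)-rgb.min(1)<35)&(rgb.sum(1)>330)&(P[:,0]<470)
    for nm,k in [('plate',pl),('keeper',ke)]:
        if k.sum()>5: print(n,nm,k.sum(),[np.round(v,1) for v in cv2.minAreaRect(P[k][:,:2].astype(np.float32))],np.median(P[k][:,2]).round(1))
        if nm=='plate' and k.sum()>20:
            A=np.c_[P[k][:,:2],np.ones(k.sum())]; print('tilt deg',np.degrees(np.linalg.lstsq(A,P[k][:,2],rcond=None)[0][:2]).round(2))
E
```

```text
[0.5194718  0.42730554 0.14092315] 0.012628746640498236 [ 0.36245084 -0.31675195 -4.09327134] [-0.02282712  0.03906337 -0.05399829]
top back x@202 599.7 front 495.0 yaws [-0.65 -0.91 -0.63 -0.47] left y@549 269.1 right 133.9 57 29 45 38
bar [array([433.9, 202.7]), array([14.1, 56.6]), np.float64(0.2)] [431.  201.5  87.5]
scene back x@202 600.2 front 495.3 yaws [-0.24 -0.56 -0.55 -0.81] left y@549 268.2 right 132.9 85 62 59 57
bar [array([433.6, 202.5]), array([13.4, 57.9]), np.float64(1.4)] [430.5 201.7  88.9]
scene plate 1277 [array([504.3, 425.7]), array([145.4, 148.4]), np.float64(7.4)] 156.2
tilt deg [0.64 0.44]
scene keeper 151 [array([449.1, 420.1]), array([34.9, 34.2]), np.float64(5.1)] 157.1
wrist plate 41170 [array([504.2, 425.9]), array([145.3, 144.6]), np.float64(5.9)] 154.9
tilt deg [-0.09 -0.07]
wrist keeper 3280 [array([449.2, 420.3]), array([33.8, 30.7]), np.float64(6.5)] 156.8
```

Emit:
send_rows:
  steps:
    - [0, 0, 0, -0.05, 0, 0, 0.05]
    - [0, 0, 0.01, -0.13, 0.003, 0, 0.05]
    - [0, 0, 0.02, -0.22, 0.006, 0, 0.05]
    - [0, 0, 0.03, -0.31, 0.009, 0, 0.05]
    - [0, 0, 0.0367, -0.4, 0.011, 0, 0.05]
    - [0, 0, 0.0367, -0.48, 0.011, 0, 0.05]
    - [0, 0, 0.0367, -0.54, 0.011, 0, 0.05]
    - [0, 0, 0.0367, -0.57, 0.011, 0, 0.05]
    - [0, 0, 0.0367, -0.57, 0.011, 0.03, 0.05]
    - [0, 0, 0.0367, -0.57, 0.011, 0.06, 0.05]
    - [0, 0, 0.0367, -0.57, 0.011, 0.08, 0.05]
    - [0, 0, 0.0367, -0.57, 0.011, 0.08, 0.05]

```text
time_s: 12.75
eef_pos: [0.5466, 0.2015, 0.1076]
ee_rot: [[0.01, 1.0, -0.002], [1.0, -0.01, -0.0], [-0.0, -0.002, -1.0]]
contact_force: [-0.3, -0.9, -4.2]
grip_width: 0.0128
gripper_force: 50.1
```

```bash
python3 - <<'E'
from h import *
s=arm.get_state(); print(s['eef_pos'],s['ee_rot'][:,1],s['grip_width'],s['contact_force'])
for n in ['scene','wrist','top']:
    g=grab(n); P=cloud(g).reshape(-1,3)*1000; rgb=g['frame'].reshape(-1,3).astype(int)
    pl=(abs(P[:,0]-535)<110)&(abs(P[:,1]-201)<95)&(abs(P[:,2]-125)<6)&(rgb.sum(1)>200)
    if pl.sum()>20: print(n,pl.sum(),[np.round(v,1) for v in cv2.minAreaRect(P[pl][:,:2].astype(np.float32))],np.median(P[pl][:,2]).round(1))
    if n=='wrist':
        t=(abs(P[:,0]-535)<120)&(abs(P[:,1]-201)<95)&(P[:,2]>60)&(P[:,2]<100); print('below',t.sum(),P[t].min(0).round(1),P[t].max(0).round(1))
        save(g,'w5.png')
E
```

```text
[0.54664129 0.20146244 0.10759218] [ 0.99994594 -0.01024078 -0.00180127] 0.012785417457392314 [-0.32302391 -0.90037151 -4.22096159]
scene 1654 [array([531.8, 201.8]), array([145.3, 147.3]), np.float64(89.7)] 122.9
wrist 44585 [array([532.1, 202.2]), array([144.2, 145.6]), np.float64(89.4)] 123.3
below 3798 [428.1 173.9  60. ] [602.8 272.2  92. ]
top 241 [array([547.3, 266.8]), array([ 15.2, 113.5]), np.float64(88.3)] 122.3
```

Emit:
send_rows:
  steps:
    - [0, 0, 0, -0.001, 0, 0.02, 0.05]
    - [0, 0, 0, -0.001, 0, 0.035, 0.05]
    - [0, 0, 0, -0.001, 0, 0.048, 0.05]
    - [0, 0, 0, -0.001, 0, 0.058, 0.05]
    - [0, 0, 0, -0.001, 0, 0.066, 0.05]
    - [0, 0, 0, -0.001, 0, 0.072, 0.05]
    - [0, 0, 0, -0.001, 0, 0.076, 0.05]
    - [0, 0, 0, -0.001, 0, 0.076, 0.05]

```text
time_s: 13.9
eef_pos: [0.5476, 0.2006, 0.0787]
ee_rot: [[0.011, 1.0, 0.0], [1.0, -0.011, 0.0], [0.0, 0.0, -1.0]]
contact_force: [-1.1, 0.9, -2.9]
grip_width: 0.0122
gripper_force: 50.5
```

Emit:
send_rows:
  steps:
    - [0, 0, 0, 0, 0, 0.003, 0.05]
    - [0, 0, 0, 0, 0, 0.005, 0.05]
    - [0, 0, 0, 0, 0, 0.005, 0.05]

```text
time_s: 14.28
eef_pos: [0.5477, 0.2006, 0.0786]
ee_rot: [[0.011, 1.0, 0.001], [1.0, -0.011, -0.0], [-0.0, 0.001, -1.0]]
contact_force: [-9.0, -1.3, 12.9]
grip_width: 0.0125
gripper_force: 52.4
```

Emit:
send_rows:
  steps:
    - [0, 0, 0, 0, 0, 0.002, 0.4]
    - [0, 0, 0, 0, 0, 0.002, 0.5]
    - [0, 0, 0, 0, 0, -0.005, 0.5]
    - [0, 0, 0, 0, 0, -0.06, 0.5]
    - [0, 0, 0, 0, 0, -0.16, 0.6]
    - [0, 0, -0.06, 0, -0.02, -0.24, 0.8]
    - [0, 0, -0.12, 0, -0.06, -0.24, 1]
    - [0, 0, -0.18, 0, -0.1, -0.24, 1]
    - [0, 0, -0.24, 0, -0.14, -0.24, 1]
    - [0, 0, -0.3, 0, -0.18, -0.24, 1]
    - [0, 0, -0.36, 0, -0.22, -0.24, 1]
    - [0, 0, -0.42, 0, -0.26, -0.24, 1]
    - [0, 0, -0.47, 0, -0.289, -0.24, 1]
    - [0, 0, -0.5, 0.001, -0.289, -0.24, 1]
    - [0, 0, -0.5, 0.001, -0.289, -0.24, 1]
    - [0, 0, -0.5, 0.001, -0.289, -0.24, 1]

```text
time_s: 16.27
eef_pos: [0.432, 0.2023, 0.1725]
ee_rot: [[-1.0, 0.013, 0.0], [0.013, 1.0, 0.0], [-0.0, 0.0, -1.0]]
contact_force: [0.5, 0.3, 0.1]
grip_width: 0.0854
gripper_force: 0.0
```

```bash
python3 - <<'E'
from h import *
s=arm.get_state(); print(s['eef_pos'],s['ee_rot'][:,1],s['joint_positions'].round(2))
for n in ['wrist','scene']:
    g=grab(n); P=cloud(g).reshape(-1,3)*1000; rgb=g['frame'].reshape(-1,3).astype(int)
    pl=(abs(P[:,0]-535)<110)&(abs(P[:,1]-201)<95)&(abs(P[:,2]-93)<5)&(rgb[:,0]-rgb[:,2]>20)
    if pl.sum()>20: print(n,'lid',pl.sum(),[np.round(v,1) for v in cv2.minAreaRect(P[pl][:,:2].astype(np.float32))],np.median(P[pl][:,2]).round(1),P[pl].min(0).round(),P[pl].max(0).round())
    st=(abs(P[:,1]-202)<45)&(P[:,0]<495)&(P[:,0]>415)&(rgb.max(1)-rgb.min(1)<40)&(rgb.sum(1)>280)&(P[:,2]>40)&(P[:,2]<110)
    q=P[st]
    e=q[abs(q[:,1]-202)>20]; bar=q[(q[:,0]<440)&(q[:,0]>420)]; print('bar',[np.round(v,1) for v in cv2.minAreaRect(bar[:,:2].astype(np.float32))],np.median(bar,0).round(1),np.percentile(bar[:,2],[5,95]).round(1))
    lev=q[(abs(q[:,1]-202)<8)]; 
    for x in range(420,490,6):
        k=lev[abs(lev[:,0]-x)<3]
        if len(k): print(x,np.percentile(k[:,2],[5,50,95]).round(1),end=' | ')
    print()
    if n=='wrist': save(g,'w6.png')
E
```

```text
[0.43202972 0.20225077 0.17250536] [1.32520936e-02 9.99912180e-01 1.16457095e-04] [ 0.16 -0.28 -0.33  1.52  0.    0.18]
wrist lid 16222 [array([517.3, 201.6]), array([144.3, 176.7]), np.float64(89.3)] 93.5 [429. 129.  88.] [606. 274.  98.]
bar [array([433.8, 202.4]), array([57.2, 12.3]), np.float64(89.5)] [431.1 202.   89.1] [83.1 90.6]
426 [85.1 87.6 89.4] | 432 [88.1 89.5 90.7] | 438 [76.2 77.  87.9] | 444 [74.3 75.6 76.8] | 450 [72.6 73.9 75. ] | 456 [70.7 72.2 73.4] | 462 [ 69.5 100.3 102.6] | 468 [ 68.5  70.2 101.5] | 474 [88.7 89.7 90.5] | 480 [89.1 92.1 96.2] | 486 [94.6 95.7 97.1] | 
scene lid 1518 [array([516.8, 200.7]), array([145.1, 180.1]), np.float64(89.8)] 93.9 [427. 128.  88.] [607. 273.  98.]
bar [array([432.9, 201.6]), array([10.6, 55.3]), np.float64(1.7)] [430.6 198.5  88.9] [78.2 91.1]
426 [86.1 88.8 90.4] | 432 [77.  88.7 90.7] | 438 [72.1 79.8 87.5] | 444 [75.5 77.1 78. ] | 450 [72.6 74.5 76. ] | 456 [63.4 72.6 74.5] | 462 [ 70.5  94.6 102.4] | 468 [62.7 70.9 97.2] | 474 [90.3 90.7 91.1] | 480 [88.7 92.3 96.4] | 486 [95.1 95.9 97.3] |
```

View pics/w6.png

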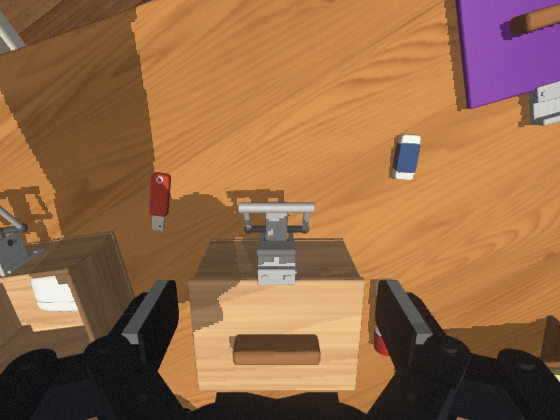

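The lid is seated, with its top at 93.5 mm and the keeper at (277,262). The crossbar at (277,207) measures x=431, y=202, z=86.5. I'll grip the bar by its two ends.

Emit:
send_rows:
  steps:
    - [0, 0, 0, 0.01, 0, 0.08, 1]
    - [0, 0, 0, 0.01, 0, 0.18, 1]
    - [0, 0, 0, 0.01, 0, 0.26, 1]
    - [0, 0, 0, 0.01, 0, 0.3, 1]
    - [0, 0, 0, 0.01, 0, 0.319, 1]
    - [0, 0, 0, 0.01, 0, 0.319, 1]
    - [0, 0, 0, 0.01, 0, 0.319, 0.6]
    - [0, 0, 0, 0.01, 0, 0.319, 0.6]
    - [0, 0, 0, 0.01, 0, 0.319, 0.6]
    - [0, 0, 0, 0.01, 0, 0.319, 0.6]
    - [0, 0, 0, 0.01, 0, 0.319, 0.6]
  newtons: 30

```text
time_s: 17.75
eef_pos: [0.428, 0.2021, 0.0449]
ee_rot: [[-1.0, 0.011, 0.0], [0.011, 1.0, -0.0], [-0.0, -0.0, -1.0]]
contact_force: [-0.6, -4.1, 0.5]
grip_width: 0.0562
gripper_force: 31.6
```

```bash
python3 - <<'E'
from h import *
s=arm.get_state(); print(s['eef_pos'],s['grip_width'],s['gripper_force'],s['contact_force'])
g=grab('wrist'); save(g,'w7.png'); P=cloud(g).reshape(-1,3)*1000; rgb=g['frame'].reshape(-1,3).astype(int)
st=(abs(P[:,1]-202)<26)&(P[:,0]<440)&(P[:,0]>415)&(rgb.max(1)-rgb.min(1)<40)&(rgb.sum(1)>280)&(P[:,2]>79)&(P[:,2]<110)
print(np.median(P[st],0),P[st].min(0),P[st].max(0))
E
```

```text
[0.42796191 0.20210896 0.04487689] 0.05622186707164808 31.59452497959137 [-0.63066624 -4.09416798  0.50210165]
[429.87276194 201.82408926  87.49403218] [426.38967132 176.00031547  79.18893768] [439.87785488 227.93251097  89.62454813]
```

View pics/w7.png

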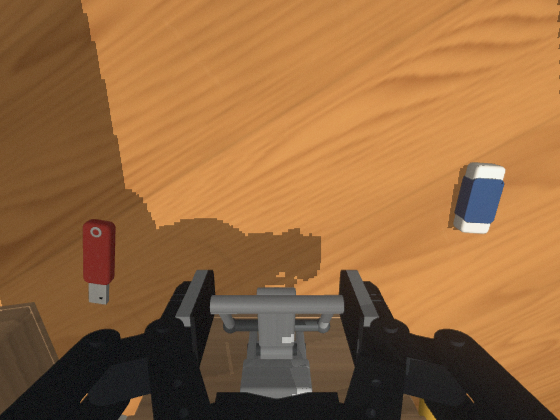

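Emit:
send_rows:
  steps:
    - [0, 0, 0, -0.007, 0, -0.013, 0.6]
    - [0, 0, 0, -0.015, 0, -0.025, 0.6]
    - [0, 0, 0, -0.025, 0, -0.034, 0.6]
    - [0, 0, 0, -0.035, 0, -0.0425, 0.6]
    - [0, 0, 0, -0.045, 0, -0.05, 0.6]
    - [0, 0, 0, -0.055, 0, -0.055, 0.6]
    - [0, 0, 0, -0.065, 0, -0.059, 0.6]
    - [0, 0, 0, -0.075, 0, -0.06, 0.6]
    - [0, 0, 0, -0.09, 0, -0.06, 0.6]
    - [0, 0, 0, -0.101, 0, -0.0575, 0.6]
    - [0, 0, 0, -0.101, 0, -0.0575, 0.6]

```text
time_s: 19.18
eef_pos: [0.4685, 0.2019, 0.068]
ee_rot: [[-1.0, 0.011, -0.0], [0.011, 1.0, 0.0], [0.0, 0.0, -1.0]]
contact_force: [-3.3, -4.3, -2.0]
grip_width: 0.0565
gripper_force: 32.6
```

```bash
python3 - <<'E'
from h import *
s=arm.get_state(); print(s['eef_pos'],s['grip_width'],s['gripper_force'],s['contact_force'])
for n in ['wrist','scene']:
    g=grab(n); P=cloud(g).reshape(-1,3)*1000; rgb=g['frame'].reshape(-1,3).astype(int)
    st=(abs(P[:,1]-202)<24)&(P[:,0]<490)&(P[:,0]>420)&(rgb.max(1)-rgb.min(1)<40)&(rgb.sum(1)>250)&(P[:,2]>40)&(P[:,2]<125)
    q=P[st]; b=q[(q[:,2]>103)&(q[:,2]<118)]; print(n,'bar',len(b),np.percentile(b,[5,50,95],axis=0).round(1).tolist())
    lev=q[abs(q[:,1]-202)<7]
    for x in range(425,490,6):
        k=lev[abs(lev[:,0]-x)<3]
        if len(k): print(x,np.percentile(k[:,2],[5,50,95]).round(),end=' | ')
    print()
E
```

```text
[0.46845265 0.20187607 0.06795474] 0.05653010282821389 32.59677350521088 [-3.25134072 -4.33199901 -2.04950929]
wrist bar 1996 [[464.1, 180.5, 105.7], [466.3, 202.4, 108.7], [470.2, 223.7, 110.0]]
443 [95. 97. 99.] | 449 [ 98.  99. 100.] | 455 [87. 89. 90.] | 461 [ 85.  97. 102.] | 467 [101. 108. 110.] | 473 [ 89. 108. 109.] | 479 [94. 95. 96.] | 485 [95. 96. 97.] | 
scene bar 67 [[463.0, 182.8, 103.6], [466.3, 203.1, 108.2], [470.4, 224.4, 111.0]]
443 [ 97.  97. 100.] | 449 [ 96.  99. 101.] | 455 [69. 71. 86.] | 461 [ 71.  94. 103.] | 467 [ 68. 108. 111.] | 473 [ 79. 107. 110.] | 479 [88. 90. 95.] | 485 [95. 96. 97.] |
```

Emit:
send_rows:
  steps:
    - [0, 0, 0, -0.002, 0, -0.006, 0.6]
    - [0, 0, 0, -0.006, 0, -0.006, 0.6]
    - [0, 0, 0, -0.01, 0, -0.005, 0.6]
    - [0, 0, 0, -0.01, 0, 0.003, 0.6]
    - [0, 0, 0, -0.01, 0, 0.012, 0.6]
    - [0, 0, 0, -0.01, 0, 0.02, 0.6]
    - [0, 0, 0, -0.01, 0, 0.027, 0.6]
    - [0, 0, 0, -0.01, 0, 0.032, 0.6]
    - [0, 0, 0, -0.01, 0, 0.034, 0.6]
    - [0, 0, 0, -0.01, 0, 0.034, 0.6]

```text
time_s: 20.52
eef_pos: [0.4732, 0.2018, 0.0558]
ee_rot: [[-1.0, 0.011, 0.002], [0.011, 1.0, 0.0], [-0.002, 0.0, -1.0]]
contact_force: [-5.1, -5.9, 7.4]
grip_width: 0.0563
gripper_force: 34.2
```

```bash
cat > look.py <<'E'
from h import *
s=arm.get_state(); print(s['eef_pos'],s['grip_width'],s['gripper_force'],s['contact_force'])
for n in ['wrist','scene']:
    g=grab(n); P=cloud(g).reshape(-1,3)*1000; rgb=g['frame'].reshape(-1,3).astype(int)
    st=(P[:,0]<490)&(P[:,0]>415)&(rgb.max(1)-rgb.min(1)<40)&(rgb.sum(1)>200)&(P[:,2]>15)&(P[:,2]<125)
    q=P[st]; b=q[(q[:,2]>84)&(abs(abs(q[:,1]-202)-19.5)<2.5)]; print(n,'bar',len(b),np.percentile(b,[5,50,95],axis=0).round(1)[:,[0,2]].tolist() if len(b) else '')
    lev=q[abs(q[:,1]-202)<7]
    for x in range(419,490,6):
        k=lev[abs(lev[:,0]-x)<3]
        if len(k): print(x,np.percentile(k[:,2],[5,50,95]).round(),end=' | ')
    print()
E
python3 look.py
```

```text
[0.47321358 0.20180916 0.05581506] 0.05628023344111922 34.15091156959534 [-5.08210829 -5.89937573  7.44922854]
wrist bar 477 [[468.2, 87.7], [470.0, 96.6], [474.1, 98.0]]
431 [67. 69. 71.] | 437 [68. 69. 70.] | 443 [67. 68. 69.] | 449 [67. 68. 69.] | 455 [67. 68. 69.] | 461 [ 68.  93. 102.] | 467 [ 68.  71. 102.] | 473 [96. 97. 98.] | 479 [89. 93. 96.] | 485 [95. 96. 97.] | 
scene bar 11 [[468.2, 92.3], [471.0, 97.4], [474.7, 98.0]]
431 [66. 69. 71.] | 437 [67. 69. 70.] | 443 [67. 69. 70.] | 449 [68. 69. 70.] | 455 [67. 68. 70.] | 461 [ 68.  90. 103.] | 467 [ 68.  71. 102.] | 473 [70. 97. 98.] | 479 [92. 94. 95.] | 485 [89. 96. 97.] |
```

The bar lies in the groove, with its centre at x=472, z=94, and the lever is slack at about q=1.2. I'll release, lift, close the fingers and tilt 20° for pressing.

Emit:
send_rows:
  steps:
    - [0, 0, 0, 0, 0, 0, 0.8]
    - [0, 0, 0, 0, 0, 0, 1]
    - [0, 0, 0, 0, 0, 0, 1]
    - [0, 0, 0, 0, 0, -0.03, 1]
    - [0, 0, 0, 0, 0, -0.1, 1]
    - [0, 0, 0, 0, 0, -0.2, 1]
    - [0, 0, 0, 0.03, 0, -0.25, 0.5]
    - [0, -0.04, 0, 0.081, 0, -0.25, 0]
    - [0, -0.08, 0, 0.081, 0, -0.22, 0]
    - [0, -0.111, 0, 0.081, 0, -0.18, 0]
    - [0, -0.111, 0, 0.081, 0, -0.14, 0]
    - [0, -0.111, 0, 0.081, 0, -0.103, 0]
    - [0, -0.111, 0, 0.081, 0, -0.103, 0]
    - [0, -0.111, 0, 0.081, 0, -0.103, 0]

```text
time_s: 22.38
eef_pos: [0.4406, 0.202, 0.0959]
ee_rot: [[-0.94, 0.012, 0.34], [0.011, 1.0, -0.004], [-0.341, -0.0, -0.94]]
contact_force: [-0.7, 0.0, 0.3]
grip_width: 0.0
gripper_force: 0.0
```

```bash
python3 look.py; python3 - <<'E'
from h import *
s=arm.get_state(); print(s['joint_positions'].round(2),np.array(s['ee_rot'])[:,2].round(3))
for n in ['scene','wrist']:
    g=grab(n); P=cloud(g)*1000; d=g['frame'].sum(2)<300
    m=d&(abs(P[...,0]-435)<35)&(abs(P[...,1]-202)<30)&(P[...,2]>85)&(P[...,2]<150)
    q=P[m]; 
    if len(q): q=q[q[:,2]<np.percentile(q[:,2],3)+6]; print(n,m.sum(),q.min(0).round(),np.median(q,0).round(),q.max(0).round())
E
```

```text
[0.44059148 0.20201057 0.09594845] 1.1270136749396919e-05 0.0 [-0.72705278  0.0412539   0.30803163]
wrist bar 123 [[467.6, 87.9], [469.0, 95.0], [472.5, 97.6]]
419 [120. 123. 125.] | 431 [65. 69. 70.] | 437 [68. 69. 70.] | 443 [68. 68. 69.] | 449 [68. 68. 69.] | 455 [68. 68. 69.] | 461 [68. 68. 69.] | 467 [68. 70. 72.] | 473 [71. 71. 72.] | 
scene bar 8 [[467.5, 95.2], [470.2, 96.1], [475.0, 97.3]]
419 [121. 122. 122.] | 425 [120. 121. 122.] | 431 [66. 70. 72.] | 437 [68. 69. 71.] | 443 [66. 68. 71.] | 449 [67. 69. 71.] | 455 [66. 68. 69.] | 461 [ 67.  90. 102.] | 467 [ 67.  70. 100.] | 473 [70. 96. 99.] | 479 [91. 94. 96.] | 485 [90. 96. 98.] | 
[ 0.21 -0.77 -0.86  1.14 -0.08  0.21] [ 0.341 -0.004 -0.94 ]
scene 27 [461. 212.  90.] [461. 214.  92.] [461. 215.  95.]
wrist 2533 [460. 173.  85.] [468. 212.  92.] [470. 231.  96.]
```

Emit:
send_rows:
  steps:
    - [0, 0, 0, 0.011, 0, 0.03, 0]
    - [0, 0, 0, 0.022, 0, 0.06, 0]
    - [0, 0, 0, 0.033, 0, 0.092, 0]
    - [0, 0, 0, 0.033, 0, 0.092, 0]

```text
time_s: 23.08
eef_pos: [0.439, 0.202, 0.0543]
ee_rot: [[-0.941, 0.011, 0.339], [0.01, 1.0, -0.004], [-0.339, -0.0, -0.941]]
contact_force: [0.3, 0.0, -0.1]
grip_width: -0.0002
gripper_force: 0.0
```

```bash
python3 - <<'E'
from h import *
s=arm.get_state(); print(s['eef_pos'],s['joint_positions'].round(3),np.array(s['ee_rot']).round(3).tolist(),s['contact_force'])
E
```

```text
[0.43895216 0.20196976 0.05431347] [ 0.213 -0.765 -0.929  1.068 -0.076  0.211] [[-0.941, 0.011, 0.339], [0.01, 1.0, -0.004], [-0.339, -0.0, -0.941]] [ 0.26477282  0.0429673  -0.08402083]
```

Emit:
send_rows:
  steps:
    - [0, 0, 0, 0.006, 0, 0.022, 0]
    - [0, 0, 0, 0.011, 0, 0.044, 0]
    - [0, 0, 0, 0.0165, 0, 0.065, 0]
    - [0, 0, 0, 0.015, 0, 0.08, 0]
    - [0, 0, 0, 0.0125, 0, 0.095, 0]
    - [0, 0, 0, 0.0085, 0, 0.104, 0]
    - [0, 0, 0, 0.004, 0, 0.111, 0]
    - [0, 0, 0, 0, 0, 0.117, 0]
    - [0, 0, 0, -0.004, 0, 0.121, 0]
    - [0, 0, 0, -0.004, 0, 0.121, 0]

```text
time_s: 24.32
eef_pos: [0.458, 0.2019, 0.0112]
ee_rot: [[-0.94, 0.011, 0.341], [0.01, 1.0, -0.004], [-0.341, -0.0, -0.94]]
contact_force: [0.2, 0.5, -0.5]
grip_width: -0.0002
gripper_force: 0.1
```

```bash
python3 look.py
```

```text
[0.45803369 0.20193794 0.01120118] -0.00017975748412898758 0.13884625222999603 [ 0.17581389  0.47825053 -0.45558341]
wrist bar 0 
425 [63. 66. 68.] | 431 [49. 57. 67.] | 437 [36. 42. 47.] | 443 [78. 80. 81.] | 449 [74. 75. 75.] | 461 [67. 67. 68.] | 467 [66. 70. 72.] | 473 [71. 71. 72.] | 
scene bar 5 [[467.6, 94.2], [470.8, 96.1], [473.9, 97.0]]
425 [65. 67. 73.] | 431 [50. 58. 60.] | 437 [43. 48. 54.] | 461 [ 95. 101. 103.] | 467 [ 76. 101. 102.] | 473 [71. 95. 99.] | 479 [90. 92. 95.] | 485 [92. 95. 98.] |
```

Emit:
send_rows:
  steps:
    - [0, 0, 0, -0.005, 0, 0.003, 0]
    - [0, 0, 0, -0.01, 0, 0.005, 0]
    - [0, 0, 0, -0.015, 0, 0.007, 0]
    - [0, 0, 0, -0.015, 0, 0.007, 0]

```text
time_s: 24.92
eef_pos: [0.4597, 0.2021, 0.01]
ee_rot: [[-0.943, 0.009, 0.332], [0.008, 1.0, -0.004], [-0.332, -0.002, -0.943]]
contact_force: [-52.2, -4.9, 41.4]
grip_width: -0.0001
gripper_force: 30.9
```

The lever is hard against its stop, so I'll back off now.

Emit:
send_rows:
  steps:
    - [0, 0, 0, 0.02, 0, -0.01, 0]
    - [0, 0, 0, 0.05, 0, -0.03, 0]
    - [0, 0, 0, 0.05, 0, -0.12, 0]
    - [0, 0, 0, 0.05, 0, -0.25, 0]
    - [0, 0.05, 0, 0.05, 0, -0.35, 0]
    - [0, 0.111, 0, 0.05, 0, -0.4, 0]
    - [0, 0.111, 0, 0.05, 0, -0.4, 0]

```text
time_s: 25.8
eef_pos: [0.3926, 0.2026, 0.1551]
ee_rot: [[-1.0, 0.012, -0.002], [0.012, 1.0, 0.0], [0.002, 0.0, -1.0]]
contact_force: [0.7, 0.1, 0.1]
grip_width: 0.0
gripper_force: 0.0
```

```bash
python3 look.py; python3 - <<'E'
from h import *
g=grab('wrist'); save(g,'w8.png'); P=cloud(g).reshape(-1,3)*1000; rgb=g['frame'].reshape(-1,3).astype(int)
pl=(abs(P[:,0]-548)<80)&(abs(P[:,1]-201)<95)&(abs(P[:,2]-93)<6)&(rgb[:,0]-rgb[:,2]>20)&(P[:,0]>489)
print(P[pl].min(0),P[pl].max(0),np.median(P[pl][:,2])); A=np.c_[P[pl][:,:2],np.ones(pl.sum())]; print(np.degrees(np.linalg.lstsq(A,P[pl][:,2],rcond=None)[0][:2]))
t=grab('top');s=grab('scene')
o=cv2.resize(np.hstack([g['frame'][180:420,150:410],s['frame'][150:390,170:430]]),None,fx=1.5,fy=1.5); cv2.imwrite('pics/f.png',cv2.cvtColor(o,cv2.COLOR_RGB2BGR)); print(o.shape)
E
```

```text
[0.39257883 0.20259263 0.15513739] 2.8151007010609855e-05 0.0 [0.69359974 0.1414718  0.11651783]
wrist bar 0 
455 [31. 34. 37.] | 
scene bar 15 [[466.9, 90.9], [469.7, 97.0], [473.8, 98.3]]
455 [30. 34. 37.] | 461 [ 38.  55. 101.] | 467 [ 55.  68. 102.] | 473 [69. 96. 99.] | 479 [89. 93. 97.] | 485 [92. 96. 97.] | 
[513.32469877 196.06832832  91.80459749] [544.20209103 207.00114775  98.97194177] 93.70144703219741
[ 2.7211694  -0.19026245]
(360, 780, 3)
```

View pics/f.png

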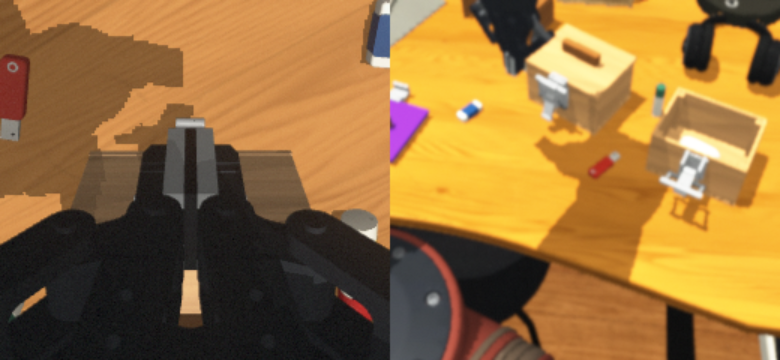

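The lever's end is at x=455, z≈33, which matches fully down. The bar is in the groove at about (555,85) in the right half, the lid is level, and the small things stand where they were. I'm handing the job in.

```bash
python3 -c "
from bench import arm
print(arm.close_job())"
```

```text
the job is handed in; nothing more can be done
None
```

The stapler's tub is closed: the lid is seated level, the bail is hooked over the keeper, and the lever is pressed fully down and stayed there after release; the job is handed in at about 26 s, result not shown.

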